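# Feed the orange-capped vial up the gutter and start the reader

## Task

Push the orange-capped vial with your fingertips so that it rolls up its sloped gutter, over the black ridge near the top and into the pocket against the reader's stop, where it must stay put and not roll back. Then press the reader's green button fully down and let it go. Do not pick the vial up, do not press the button before the vial is home, and leave the blue-capped vial and everything else on the bench as they are.

Things in the scene. Friction and masses are not known exactly. Their poses are not given: they have to be found in the camera images.
- feeder: Fixed feeder: two sloped gutters with aluminium floors, rising along its +x to a white reader box (x +98 to +198 mm, top 100 mm high). Origin on the table under its middle, x uphill but level, z up. Footprint x -175 to +198, y -78 to +78 mm. Gutter centre lines at y = +37 and -37 mm, clear width 62 mm; floor height above the table = 50.5 mm + 0.1405 x. Walls 12 mm above the floor.
- orange_vial: Orange-capped amber vial, origin at its centre: a smooth cylinder 36 mm in diameter, 56 mm long, about 70 g, lying across one of the gutters (either one), so it rolls along it. It starts leaning on a black ridge (3 mm high), 135 mm downhill of its seat, and rolls back down if let go too soon. About 90 mm of free gutter lies downhill of it, then a 10 mm end wall.
- blue_vial: Blue-capped clear vial, origin at its centre, same size, lying in the other gutter at the same height. To be left alone.
- seat_a (a point): Where a vial's centre rests when home in the gutter at the feeder's y = +37 mm: 18 mm above the floor, leaning on the upper black ridge (3 mm high, crest 11 mm downhill of this point, a 20 mm ramp leading up to it), 2 mm short of the white stop plate (36 mm tall above the floor). Its x axis points up the 8 degree slope, z square to the gutter floor.
- seat_b (a point): The same for the gutter at the feeder's y = -37 mm.
- read_button (a joint): Green push button on top of the reader: 0 up, 0.006 m fully down; a spring that takes about 1.5 N to start and 5 N to bottom, and returns it.
- read_button_top (a point): Centre of the green button's top face (30 mm wide), which moves with it; at rest 118 mm above the table, at x = +150 mm, y = 0 of the feeder. Pressed straight down.
- tube_rack: Bystander: yellow tube rack full of white caps, 85 x 125 x 45 mm, origin under its centre
- reagent: Bystander: amber bottle, 60 mm wide, 150 mm tall, origin under its centre
- beaker: Bystander: glass beaker, 66 mm wide, 85 mm tall, origin under its centre
- spare_vial: Bystander: amber vial with white cap standing upright on the table, 36 mm wide, 56 mm tall, origin under its centre
- tip_box: Bystander: blue tip box, 80 x 120 x 55 mm, origin under its centre
- dish: Bystander: clear flat dish, 90 mm wide, 15 mm tall, origin under its centre
- marker: Bystander: black marker pen lying along its own x, 130 x 13 x 12 mm, origin under its centre
Mind the look-alikes: they are no part of the job. Leave any pink or red look-alike of the orange_vial alone.

How it is judged:
By the outcome, as a careful person would: the job done as asked, in the order asked, and still so for the second after the job is handed in, with the robot touching nothing.
It also fails if it takes over 48 s, if anything falls off the work surface, if the arm or the gripper's body presses on something with over 40 N, if the wrist force passes 120 N, or if a joint passes its speed limit or range.

## Robot

A 6-joint arm with a two-finger parallel gripper is mounted at the origin on the work surface. World frame = base frame: x ahead of the robot, y to its left, z up, the work surface at z = 0. Lengths are in mm, angles in rad, forces in N, time in s.
With the tool pointing down it reaches from about 250 to 775 mm from the base axis. Payload 4 kg.
Tool frame: the origin (TCP) lies midway between the tips of the shut fingers; the grasp point (between the pads) lies 19 mm behind it; z points along the fingers, y is the line along which they close (so a half turn about z gives the same grasp; the last joint's range is limited). The gripper opens to 85 mm and grips with 20 to 120 N. Pads are 22 mm wide; open, the fingers measure 114 mm over their backs; the gripper's body (76 mm by 85 mm) begins 54 mm behind the grasp point. The pads swing forward as they close: fully open they stand 13 mm farther back than shut.
Start: joints at [1.129, 0.087, 1.371, -0, 1.684, -0.103], TCP at [182.805, 518.749, 231.341] pointing down, gripper open.
Joint ranges: [-3.1, 3.1], [-0.76, 2.03], [0.27, 2.55], [-1.08, 4.22], [0.17, 2.65], [-2.57, 2.57]. Speed limits (rad/s): [2.79, 2.79, 3.14, 3.14, 3.14, 3.14].

## Interface

Orientations are given as a unit quaternion [w, x, y, z].
In Python, from station import arm gives the robot as it stands. The module is installed in compiled form; this text tells all that it offers.
- The arm moves only by the tool move_arm, never from a script. Its argument "motion" is a list that holds one entry, the list of rows, each a list of 7 numbers: the finger opening in mm, from 0 to 85.4, then the shift along the tool's x, y, z in mm, then the turn, a rotation vector about the tool's x, y, z in rad. In form: [[[hand, dx, dy, dz, rx, ry, rz], ...]]. A call has 1 to 12 rows; each row shifts and turns the commanded pose from where the row before left it, along the tool's axes as they then stand; what a row does not reach is not made up. A row lasts 1/8 s, in which the tool goes at most 62.5 mm and 10.7 degrees, less where a joint would pass 70% of its speed; a pose out of reach is approached as far as the arm can. A call with a gripper value outside its range is refused whole. The fingers move at their own pace and stop on an object; the grip force is fixed at half the most. Time passes only in rows, so rows that do not move let the fingers close. It gives the time, the measured TCP pose, the force, the opening and the grip force at its end, in the units of the state.
- arm.observe(): the state, without advancing time (a new reading comes with each control period).
- arm.snapshot(name): name is "side" or "top"; returns a dict with "frame" (400x640x3 uint8, blue, green, red), "intrinsics" (3x3 intrinsics, pixels), "world_from_camera" (4x4, takes a point from camera to world coordinates). Camera axes: x right, y up, looking along -z (the intrinsics and any distortion apply to the point x, -y, -z); pixel columns grow to the right and rows downward; lengths in mm; the calibration is good to about 2 mm. A picture is of the moment at which its call begins. There is no depth.
- arm.sign_off(): hands the job in; it is judged then, once.
The state is a dict: "time": time; "joints": joint angles; "qd": joint speeds; "tau": joint torques, N m; "tcp_pos": TCP position; "tcp_rot": TCP orientation; "contact_force": force on the tool from outside, world axes, zero at the start; "wrist_torque": the same for the moment, N m; "finger_gap": finger opening in mm; "finger_force": force on a finger pad.
Only numpy, scipy, OpenCV 4.12 (cv2) and the standard library are available. Lean on these libraries where they do the work, as an engineer would, in place of code of your own. Each camera call takes 0.05 s, during which the arm holds its last target. There are 200 camera calls.

## Working session

There is one attempt and no reset: what is moved stays moved. The work goes in short steps, Python scripts to look and compute and a tool call to move; the robot and the scene stay as the last step left them, time stands still between calls to the robot, and variables do not carry over. Pictures are saved under pics/ and viewed, at most 10 in all, crops included, and the job is handed in when it is done.

Besides the shell and the picture viewer there is one more tool, called after "Emit:" by a JSON object that holds its "api" and its "payload". move_arm: Moves the arm, as the interface text tells. Its arguments: {"type":"object","properties":{"motion":{"type":"array"}},"required":["motion"]}

```bash
mkdir -p pics
python3 - <<'E'
from station import arm
import cv2,numpy as np
s=arm.observe(); print(s['time'],s['tcp_pos'],s['tcp_rot'],s['finger_gap'])
for n in('top','side'):
    d=arm.snapshot(n); cv2.imwrite(f'pics/{n}0.png',d['frame']); np.savez(f'pics/{n}0.npz',**d); print(d['intrinsics'],d['world_from_camera'],d.keys())
E
```

```text
0.0 [182.58258057 518.2787524  230.1254576 ] [-3.20313036e-04  1.68614849e-01  9.85681375e-01 -1.07535369e-03] 85.04799261850842
[[503.73561514   0.         321.28428825]
 [  0.         503.73561514 193.42730605]
 [  0.           0.           1.        ]] [[ 1.38689098e-02  9.98535714e-01 -5.22884435e-02  5.35731201e+02]
 [-9.99900895e-01  1.37233702e-02 -3.14142274e-03  1.34601022e+01]
 [-2.41924913e-03  5.23268296e-02  9.98627083e-01  1.51107864e+03]
 [ 0.00000000e+00  0.00000000e+00  0.00000000e+00  1.00000000e+00]] dict_keys(['frame', 'intrinsics', 'world_from_camera'])
[[380.94937156   0.         318.13870238]
 [  0.         380.94937156 200.44057067]
 [  0.           0.           1.        ]] [[ 8.14771698e-01  3.17391555e-01 -4.85190355e-01  7.81493199e+01]
 [-5.79781885e-01  4.46341278e-01 -6.81639515e-01 -7.34140174e+02]
 [ 2.13857456e-04  8.36685164e-01  5.47684115e-01  6.76224537e+02]
 [ 0.00000000e+00  0.00000000e+00  0.00000000e+00  1.00000000e+00]] dict_keys(['frame', 'intrinsics', 'world_from_camera'])
```

View pics/top0.png

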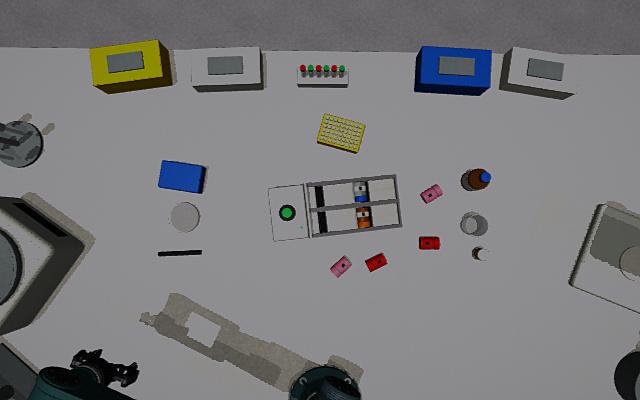

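View pics/side0.png

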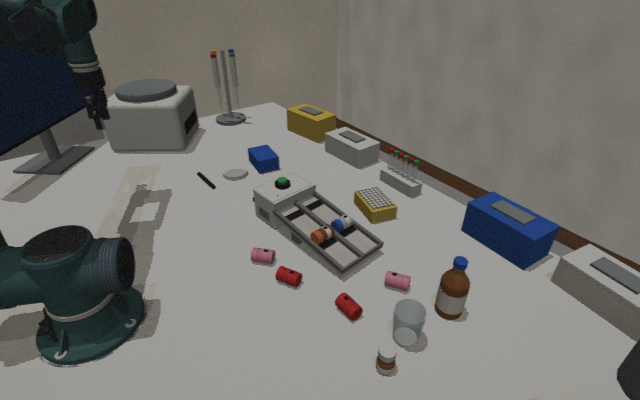

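The top view shows the feeder with its reader on the left (about world +y) and the green button at about (287,213). The orange vial is at (362,217) in the gutter nearer the robot, and the blue vial is at (361,190). The pink and red look-alikes at (341,266), (376,262), (429,243) and (431,194) lie on the table, so the vial I want is the one in the gutter. Next I'll measure and confirm with a crop.

```bash
cat > h.py <<'E'
import cv2,numpy as np
def ray(d,u,v):
    K=d['intrinsics'];T=d['world_from_camera'];p=np.linalg.inv(K)@[u,v,1]
    return T[:3,3],T[:3,:3]@[p[0],-p[1],-p[2]]
def onz(d,u,v,z):
    o,r=ray(d,u,v);return o+r*(z-o[2])/r[2]
def tri(a,pa,b,pb):
    A=[];B=[]
    (o1,r1),(o2,r2)=ray(a,*pa),ray(b,*pb)
    t=np.linalg.lstsq(np.c_[r1,-r2],o2-o1,rcond=None)[0]
    x,y=o1+t[0]*r1,o2+t[1]*r2
    return (x+y)/2,np.linalg.norm(x-y)
def blob(f,lo,hi,roi):
    x0,y0,x1,y1=roi
    m=cv2.inRange(cv2.cvtColor(f,cv2.COLOR_BGR2HSV)[y0:y1,x0:x1],np.array(lo),np.array(hi))
    n,l,st,c=cv2.connectedComponentsWithStats(m)
    i=1+np.argmax(st[1:,4]);return c[i]+[x0,y0],st[i]+[x0,y0,0,0,0]
E
python3 - <<'E'
from h import *
t=dict(np.load('pics/top0.npz'));s=dict(np.load('pics/side0.npz'))
g,b=(blob(t['frame'],(45,80,40),(85,255,255),(270,195,305,230)),blob(s['frame'],(45,80,40),(85,255,255),(265,165,305,200)))
print('green',g,b,tri(t,g[0],s,b[0]),onz(t,*g[0],118))
o,p=(blob(t['frame'],(5,120,60),(22,255,255),(340,170,385,240)),blob(s['frame'],(5,120,60),(22,255,255),(300,210,350,255)))
print('orange',o,p,tri(t,o[0],s,p[0]))
u,q=(blob(t['frame'],(100,120,60),(130,255,255),(340,170,385,240)),blob(s['frame'],(100,120,60),(130,255,255),(320,205,360,240)))
print('blue',u,q,tri(t,u[0],s,q[0]))
c1=cv2.resize(t['frame'][165:250,260:410],None,fx=5,fy=5,interpolation=cv2.INTER_CUBIC)
cv2.imwrite('pics/c1.png',c1)
c2=cv2.resize(s['frame'][165:280,240:390],None,fx=5,fy=5,interpolation=cv2.INTER_CUBIC)
cv2.imwrite('pics/c2.png',c2)
E
```

```text
green (array([286.28888889, 212.43333333]), array([281, 208,  11,  10,  90])) (array([281.93650794, 180.53968254]), array([277, 177,  11,   8,  63])) (array([553.66940417, 114.87905523, 112.7671934 ]), np.float64(2.635092667528088)) [554.73853001 113.84157218 118.        ]
orange (array([363.17272727, 222.2       ]), array([357, 216,  13,  12, 110])) (array([318.20606061, 235.76363636]), array([311, 229,  16,  16, 165])) (array([ 529.38872421, -102.88553813,   58.97048273]), np.float64(2.724828176819648))
blue (array([360.37313433, 198.29850746]), array([355, 195,  12,   7,  67])) (array([337.18627451, 225.06862745]), array([331, 219,  12,  13, 102])) (array([598.2436325 , -94.22207657,  58.29705434]), np.float64(2.5308801154628955))
```

View pics/c1.png

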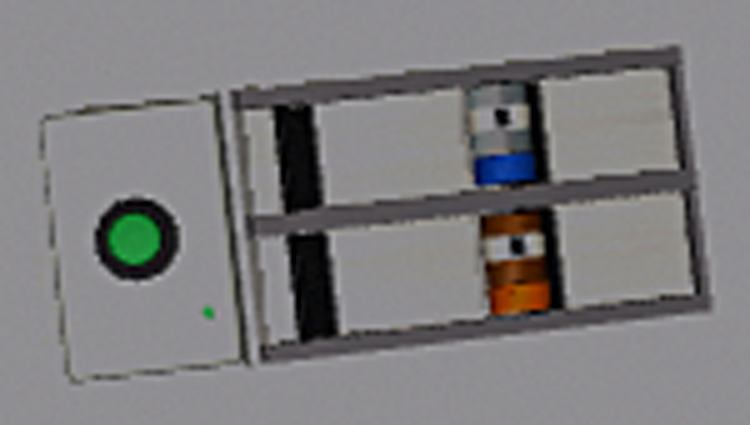

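View pics/c2.png

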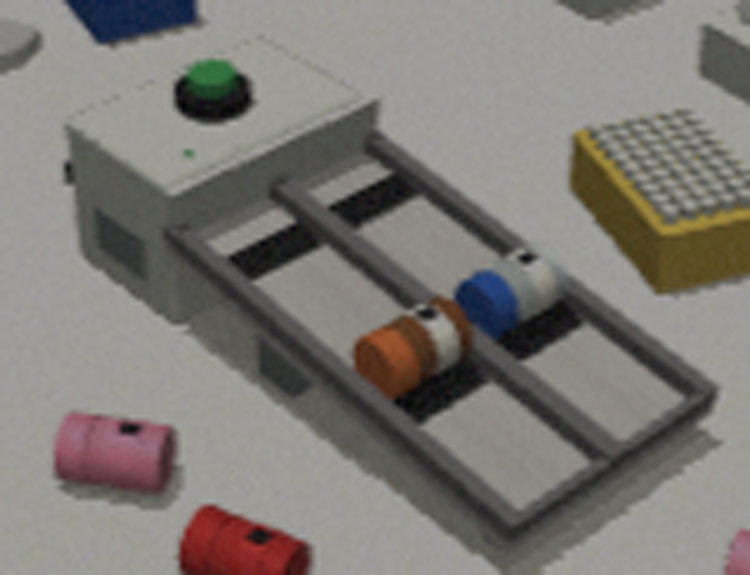

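The crops confirm the target: the orange vial leans on the lower ridge in the near gutter, at c1 pixels (517,262). The blue vial is in the far gutter. Next I'll find the feeder pose from its corners and the button.

```bash
cat >> h.py <<'E'
from scipy.optimize import least_squares
t=dict(np.load('pics/top0.npz'))
C=[((42,118),(198,-78,100)),((72,382),(198,78,100)),((680,48),(-175,-78,38)),((710,308),(-175,78,38))]
M=[];F=[]
for (u,v),f in C:
    M.append(onz(t,260+(u+.5)/5-.5,165+(v+.5)/5-.5,f[2])[:2]);F.append(f[:2])
M.append(onz(t,286.3,212.4,118)[:2]);F.append((150,0))
M=np.array(M);F=np.array(F,float)
def R(a):return np.array([[np.cos(a),-np.sin(a)],[np.sin(a),np.cos(a)]])
sol=least_squares(lambda p:(F@R(p[2]).T+p[:2]-M).ravel(),[550,-30,1.57],x_scale=[1,1,.01])
P=sol.x
def w(x,y):return R(P[2])@[x,y]+P[:2]
def f(p):return R(P[2]).T@(np.array(p)-P[:2])
E
python3 - <<'E'
from h import *
print(P,np.round(sol.fun.reshape(-1,2),1))
for n,(u,v),z in(('orange label',(517,262),66),('cap mid',(519,297),62),('ridge up',(313,287),61)):
    p=onz(t,260+(u+.5)/5-.5,165+(v+.5)/5-.5,z)[:2];print(n,p,f(p))
q=[-.0003,.1686,.9857,-.0011]
print('tool yaw: x axis',np.round([ .1686**2-.9857**2, 2*.1686*.9857],3))
E
```

```text
[573.9596621  -36.28462279   1.69982786] [[ 3.6  2.4]
 [-3.7  2. ]
 [ 1.5 -0.7]
 [-1.2 -2.4]
 [-0.2 -1.3]]
orange label [ 545.41491952 -102.43943825] [-61.9319088   36.81983989]
cap mid [ 525.38365323 -104.09972678] [-61.00089648  56.89822139]
ridge up [529.46977702  14.24963869] [55.83885079 37.61760491]
tool yaw: x axis [-0.943  0.332]
```

Emit:
{"api": "move_arm", "payload": {"motion": [[[10, -44, -40, 0, 0, 0, 0], [10, -44, -40, 0, 0, 0, 0], [10, -44, -40, 0, 0, 0, 0], [10, -44, -40, 0, 0, 0, 0], [10, -44, -40, 0, 0, 0, 0], [10, -44, -40, 0, 0, 0, 0], [10, -44, -40, 0, 0, 0, 0], [10, -44, -40, 0, 0, 0, 0], [10, -44, -40, 0, 0, 0, 0], [10, -44, -40, 0, 0, 0, 0], [10, -44, -40, 0, 0, 0, 0], [10, -44, -40, 0, 0, 0, 0]]]}}

```text
time: 1.6
tcp_pos: [521.7, -111.3, 230.8]
tcp_rot: [-0.0, 0.169, 0.986, 0.0]
contact_force: [-0.3, 0.8, 1.0]
finger_gap: 10.0
finger_force: 0.0
```

Emit:
{"api": "move_arm", "payload": {"motion": [[[10, -48, -41, 0, 0, 0, 0], [10, 0, 0, 0, 0, 0, 0.184], [10, 0, 0, 0, 0, 0, 0.184], [10, 0, 0, 0, 0, 0, 0.184], [10, 0, 0, 0, 0, 0, 0.184], [10, 0, 0, 0, 0, 0, 0.184], [10, 0, 0, 0, 0, 0, 0.183], [10, 0, 0, 0, 0, 0, 0]]]}}

```text
time: 2.6
tcp_pos: [552.4, -163.4, 230.6]
tcp_rot: [-0.001, 0.659, 0.752, -0.0]
contact_force: [-0.7, 0.9, -0.1]
finger_gap: 10.1
finger_force: 0.0
```

```bash
cat > st.py <<'E'
from h import *
from station import arm
from scipy.spatial.transform import Rotation as Ro
s=arm.observe();q=s['tcp_rot'];m=Ro.from_quat([q[1],q[2],q[3],q[0]]).as_matrix()
print('t',s['time'],'tcp',s['tcp_pos'].round(1),'feeder',f(s['tcp_pos'][:2]).round(1),'gap',s['finger_gap'],'F',np.round(s['contact_force'],2))
print('tool x yaw err',np.degrees(np.arctan2(m[1,0],m[0,0])-P[2]).round(2),'z',m[:,2].round(3))
def togo(x,y,z):
    return (m.T@(np.r_[w(x,y),z]-s['tcp_pos'])).round(1)
E
python3 -c "
from st import *
print(togo(-125,37,60),w(-125,37),s['joints'])"
```

```text
t 2.6 tcp [ 552.4 -163.4  230.6] feeder [-123.3   37.8] gap 10.07684962849072 F [-0.74  0.94 -0.08]
tool x yaw err 0.12 z [-0.001  0.001 -1.   ]
[ -1.8   0.9 170.6] [ 553.35146706 -165.00642473] [-3.86142979e-01  1.46339783e-01  1.30683966e+00  1.20307773e-04
  1.68964506e+00 -5.17293234e-01]
```

Emit:
{"api": "move_arm", "payload": {"motion": [[[10, -2, 1, 45, 0, 0, 0], [10, 0, 0, 45, 0, 0, 0], [10, 0, 0, 45, 0, 0, 0], [10, 0, 0, 25, 0, 0, 0], [10, 0, 0, 15, 0, 0, 0], [10, 0, 0, 11, 0, 0, 0], [10, 0, 0, 0, 0, 0, 0], [10, 5, 0, -0.7, 0, 0, 0], [10, 5, 0, -0.7, 0, 0, 0], [10, 5, 0, -0.7, 0, 0, 0], [10, 5, 0, -0.7, 0, 0, 0], [10, 0, 0, 0, 0, 0, 0]]]}}

```text
time: 4.1
tcp_pos: [551.3, -145.1, 48.3]
tcp_rot: [0.0, 0.66, 0.751, 0.0]
contact_force: [-0.6, -0.5, 0.5]
finger_gap: 10.2
finger_force: 0.0
```

Run:
```python
from st import *
a=arm.snapshot('top')['frame'];b=arm.snapshot('side')['frame']
z=lambda i,x,y:cv2.resize(i[y:y+100,x:x+130],(400,308),interpolation=cv2.INTER_CUBIC)
cv2.imwrite('pics/d1.png',np.hstack([z(a,280,160),z(b,255,175)]))
```

```text
t 4.1 tcp [ 551.3 -145.1   48.3] feeder [-105.    36.5] gap 10.15560549223979 F [-0.57 -0.51  0.5 ]
tool x yaw err 0.04 z [ 0.  0. -1.]
```

View pics/d1.png

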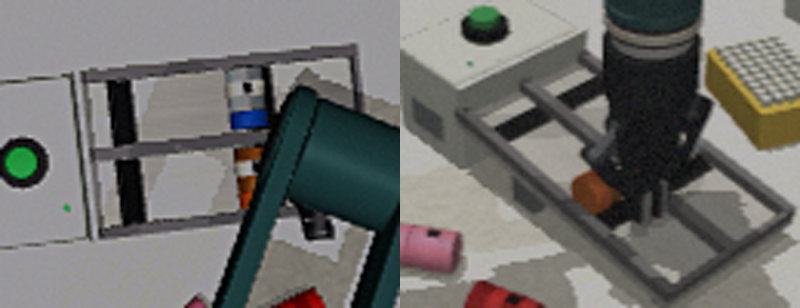

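The fingers are in the near gutter, behind (downhill of) the orange vial and clear of the walls. Now I'll push slowly up the slope.

Emit:
{"api": "move_arm", "payload": {"motion": [[[10, 4, 0, -0.56, 0, 0, 0], [10, 4, 0, -0.56, 0, 0, 0], [10, 3, 0, -0.42, 0, 0, 0], [10, 3, 0, -0.42, 0, 0, 0], [10, 3, 0, -0.42, 0, 0, 0], [10, 4, 0, -0.56, 0, 0, 0], [10, 5, 0, -0.7, 0, 0, 0], [10, 5, 0, -0.7, 0, 0, 0], [10, 5, 0, -0.7, 0, 0, 0], [10, 5, 0, -0.7, 0, 0, 0], [10, 5, 0, -0.7, 0, 0, 0], [10, 5, 0, -0.7, 0, 0, 0]]]}}

```text
time: 5.7
tcp_pos: [544.7, -94.6, 55.3]
tcp_rot: [-0.0, 0.66, 0.751, 0.0]
contact_force: [-0.7, 0.6, 0.7]
finger_gap: 9.5
finger_force: 0.1
```

Emit:
{"api": "move_arm", "payload": {"motion": [[[10, 5, 0, -0.7, 0, 0, 0], [10, 5, 0, -0.7, 0, 0, 0], [10, 5, 0, -0.7, 0, 0, 0], [10, 5, 0, -0.7, 0, 0, 0], [10, 5, 0, -0.7, 0, 0, 0], [10, 5, 0, -0.7, 0, 0, 0], [10, 5, 0, -0.7, 0, 0, 0], [10, 5, 0, -0.7, 0, 0, 0]]]}}

```text
time: 6.7
tcp_pos: [539.5, -55.0, 60.9]
tcp_rot: [0.0, 0.66, 0.751, 0.0]
contact_force: [0.6, -0.8, -0.3]
finger_gap: 9.8
finger_force: 0.1
```

Run:
```python
from st import *
a=arm.snapshot('top')['frame'];b=arm.snapshot('side')['frame']
z=lambda i,x,y:cv2.resize(i[y:y+100,x:x+130],(400,308),interpolation=cv2.INTER_CUBIC)
cv2.imwrite('pics/d2.png',np.hstack([z(a,280,160),z(b,245,165)]))
```

```text
t 6.7 tcp [539.5 -55.   60.9] feeder [-14.1  36.5] gap 9.763593947367808 F [ 0.61 -0.76 -0.3 ]
tool x yaw err -0.0 z [ 0.  0. -1.]
```

View pics/d2.png

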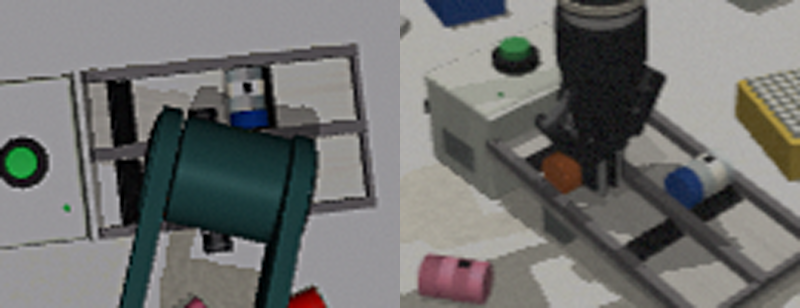

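The vial is rolling ahead of the fingers just below the upper ridge, straight across the gutter, and the blue vial hasn't moved. I'll keep pushing and slow down over the crest.

Emit:
{"api": "move_arm", "payload": {"motion": [[[10, 5, 0, -0.7, 0, 0, 0], [10, 5, 0, -0.7, 0, 0, 0], [10, 5, 0, -0.7, 0, 0, 0], [10, 5, 0, -0.7, 0, 0, 0], [10, 4, 0, -0.56, 0, 0, 0], [10, 4, 0, -0.56, 0, 0, 0], [10, 4, 0, -0.56, 0, 0, 0], [10, 4, 0, -0.56, 0, 0, 0], [10, 4, 0, -0.56, 0, 0, 0], [10, 4, 0, -0.56, 0, 0, 0], [10, 3, 0, -0.42, 0, 0, 0], [10, 3, 0, -0.42, 0, 0, 0]]]}}

```text
time: 8.3
tcp_pos: [532.9, -5.3, 67.7]
tcp_rot: [-0.0, 0.66, 0.751, 0.0]
contact_force: [0.4, 0.1, 1.3]
finger_gap: 9.9
finger_force: 0.0
```

Run:
```python
from st import *
b=arm.snapshot('side');o=blob(b['frame'],(5,120,60),(22,255,255),(245,165,345,250))
print(o)
# expected cap pixel: project cap-face points at given feeder x
def pix(p):
    T=np.linalg.inv(b['world_from_camera']);c=T@np.r_[p,1];c=c[:3]*[1,-1,-1];v=b['intrinsics']@c;return v[:2]/v[2]
for x in(-62,55,60,65,70,74,78):print(x,pix(np.r_[w(x,58),50.5+.1405*x+18]).round(1))
```

```text
t 8.3 tcp [532.9  -5.3  67.7] feeder [36.  36.7] gap 9.9357117800804 F [0.43 0.07 1.28]
tool x yaw err 0.0 z [-0.     0.001 -1.   ]
(array([285.53508772, 210.35087719]), array([280, 204,  12,  14, 114]))
-62 [317.7 236.6]
55 [288.7 212.3]
60 [287.6 211.4]
65 [286.4 210.4]
70 [285.3 209.4]
74 [284.4 208.7]
78 [283.5 207.9]
```

Emit:
{"api": "move_arm", "payload": {"motion": [[[10, 2, 0, -0.28, 0, 0, 0], [10, 2, 0, -0.28, 0, 0, 0], [10, 2, 0, -0.28, 0, 0, 0], [10, 2, 0, -0.28, 0, 0, 0], [10, 0, 0, 0, 0, 0, 0], [10, 0, 0, 0, 0, 0, 0]]]}}

```text
time: 9.1
tcp_pos: [532.1, 2.2, 69.0]
tcp_rot: [0.0, 0.66, 0.751, 0.0]
contact_force: [0.1, 0.4, -0.2]
finger_gap: 9.8
finger_force: 0.0
```

Run:
```python
from st import *
b=arm.snapshot('side');print(blob(b['frame'],(5,120,60),(22,255,255),(245,165,345,250)))
cv2.imwrite('pics/d3.png',cv2.resize(b['frame'][165:245,245:345],(750,600),interpolation=cv2.INTER_CUBIC))
```

```text
t 9.1 tcp [532.1   2.2  69. ] feeder [43.5 36.5] gap 9.803753876964155 F [ 0.13  0.43 -0.2 ]
tool x yaw err -0.0 z [ 0.  0. -1.]
(array([284.11009174, 209.29357798]), array([278, 204,  12,  13, 109]))
```

View pics/d3.png

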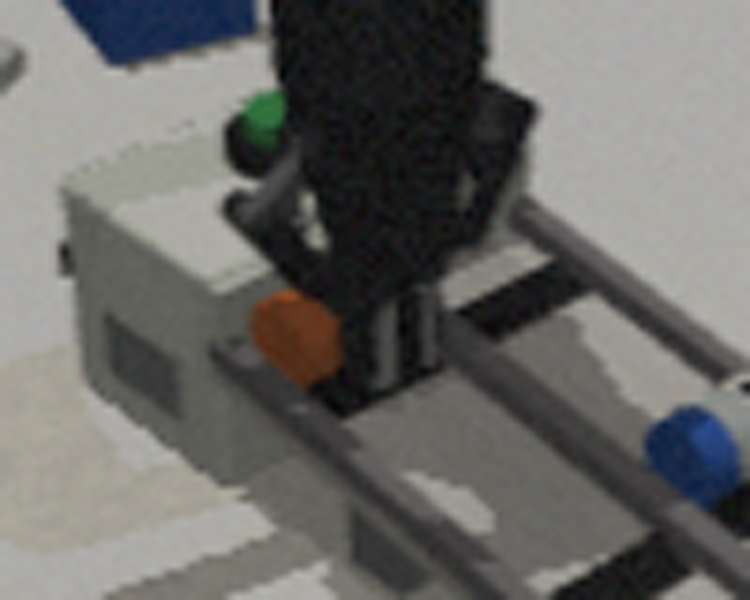

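The orange cap sits against the reader at about (284,209), which projects to feeder x ≈ 74, so it looks home. I'll nudge it slightly further to make sure, then back off slowly.

Emit:
{"api": "move_arm", "payload": {"motion": [[[10, 1, 0, -0.14, 0, 0, 0], [10, 1, 0, -0.14, 0, 0, 0], [10, 0, 0, 0, 0, 0, 0]]]}}

```text
time: 9.52
tcp_pos: [531.9, 4.0, 69.3]
tcp_rot: [0.0, 0.66, 0.751, -0.0]
contact_force: [0.7, -1.7, 0.4]
finger_gap: 10.2
finger_force: 0.5
```

Emit:
{"api": "move_arm", "payload": {"motion": [[[10, -1, 0, 0.14, 0, 0, 0], [10, -1, 0, 0.14, 0, 0, 0], [10, -1, 0, 0.14, 0, 0, 0], [10, -2, 0, 0.28, 0, 0, 0], [10, -2, 0, 0.28, 0, 0, 0], [10, -3, 0, 0.42, 0, 0, 0], [10, -5, 0, 0.7, 0, 0, 0], [10, 0, 0, 0, 0, 0, 0]]]}}

```text
time: 10.52
tcp_pos: [533.8, -11.1, 67.1]
tcp_rot: [-0.0, 0.66, 0.751, -0.0]
contact_force: [0.7, 0.1, -0.2]
finger_gap: 9.7
finger_force: 0.0
```

Run:
```python
from st import *
b=arm.snapshot('side');print(blob(b['frame'],(5,120,60),(22,255,255),(245,165,345,250)))
```

```text
t 10.525 tcp [533.8 -11.1  67.1] feeder [30.1 36.6] gap 9.694136512905718 F [ 0.72  0.1  -0.17]
tool x yaw err -0.04 z [-0.  0. -1.]
(array([284.6       , 209.34782609]), array([278, 203,  14,  14, 115]))
```

Emit:
{"api": "move_arm", "payload": {"motion": [[[0, 0, 0, -30, 0, 0, 0], [0, 0, 0, -40, 0, 0, 0], [0, 0, 0, -40, 0, 0, 0], [0, 30, 9, 0, 0, 0, 0], [0, 30, 9, 0, 0, 0, 0], [0, 30, 9, 0, 0, 0, 0], [0, 30, 9, 0, 0, 0, 0], [0, 0, 0, 0, 0, 0, 0]]]}}

```text
time: 11.58
tcp_pos: [554.0, 114.8, 177.0]
tcp_rot: [-0.0, 0.659, 0.752, 0.0]
contact_force: [0.3, -0.6, -0.3]
finger_gap: 0.1
finger_force: 0.0
```

Run:
```python
from st import *
print(togo(150,0,124),(m.T@(np.array([554.7,113.8,124])-s['tcp_pos'])).round(1))
b=arm.snapshot('side')['frame'];a=arm.snapshot('top')['frame'];print(blob(b,(5,120,60),(22,255,255),(245,165,345,250)))
z=lambda i,x,y:cv2.resize(i[y:y+100,x:x+130],(400,308),interpolation=cv2.INTER_CUBIC)
cv2.imwrite('pics/d4.png',np.hstack([z(a,280,160),z(b,245,150)]))
```

```text
t 11.575 tcp [554.  114.8 177. ] feeder [152.4   0.4] gap 0.06654076282208211 F [ 0.3  -0.56 -0.34]
tool x yaw err 0.18 z [-0.     0.001 -1.   ]
[-2.5  0.4 53. ] [-1.2  0.6 53. ]
(array([285.41780822, 208.2260274 ]), array([278, 202,  15,  15, 146]))
```

View pics/d4.png

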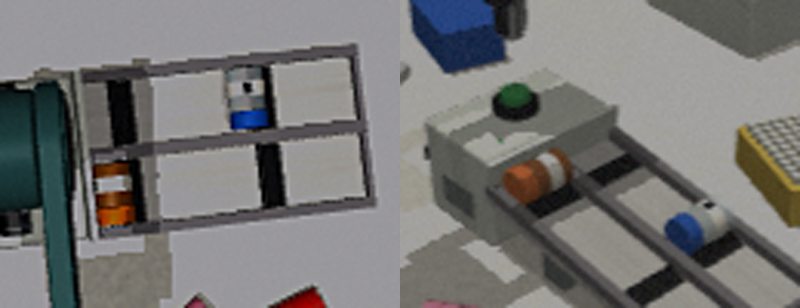

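Both views show the orange vial in the pocket, uphill of the upper ridge and against the stop. The blue vial is untouched, and the fingers are above the button. Now I'll press it.

Emit:
{"api": "move_arm", "payload": {"motion": [[[0, -2, 0.5, 25, 0, 0, 0], [0, 0, 0, 20, 0, 0, 0], [0, 0, 0, 8, 0, 0, 0], [0, 0, 0, 4, 0, 0, 0], [0, 0, 0, 2, 0, 0, 0], [0, 0, 0, 2, 0, 0, 0], [0, 0, 0, 2, 0, 0, 0], [0, 0, 0, 0, 0, 0, 0]]]}}

```text
time: 12.68
tcp_pos: [555.3, 110.7, 116.0]
tcp_rot: [0.001, 0.66, 0.751, 0.0]
contact_force: [-2.5, -2.2, 7.5]
finger_gap: -0.1
finger_force: 3.8
```

Emit:
{"api": "move_arm", "payload": {"motion": [[[0, 0, 0, 1, 0, 0, 0], [0, 0, 0, 1, 0, 0, 0], [0, 0, 0, 0, 0, 0, 0]]]}}

```text
time: 13.05
tcp_pos: [555.4, 110.7, 115.9]
tcp_rot: [0.001, 0.66, 0.751, 0.001]
contact_force: [-6.8, -3.1, 13.7]
finger_gap: -0.3
finger_force: 7.0
```

Run:
```python
from st import *
print(s['joints'].round(3),s['wrist_torque'])
b=arm.snapshot('side')['frame'];a=arm.snapshot('top')['frame'];print(blob(b,(5,120,60),(22,255,255),(245,165,345,250)))
z=lambda i,x,y:cv2.resize(i[y:y+60,x:x+78],(400,308),interpolation=cv2.INTER_CUBIC)
cv2.imwrite('pics/d5.png',np.hstack([z(a,250,180),z(b,245,150)]))
```

```text
t 13.05 tcp [555.4 110.7 115.9] feeder [148.1  -0.5] gap -0.25659213780456697 F [-6.76 -3.1  13.65]
tool x yaw err -0.0 z [ 0.003 -0.001 -1.   ]
[ 9.700e-02  1.710e-01  1.508e+00 -1.000e-03  1.459e+00 -3.200e-02] [-0.53176272  1.1290985  -0.05634349]
(array([285.45890411, 208.29452055]), array([278, 202,  16,  15, 146]))
```

View pics/d5.png

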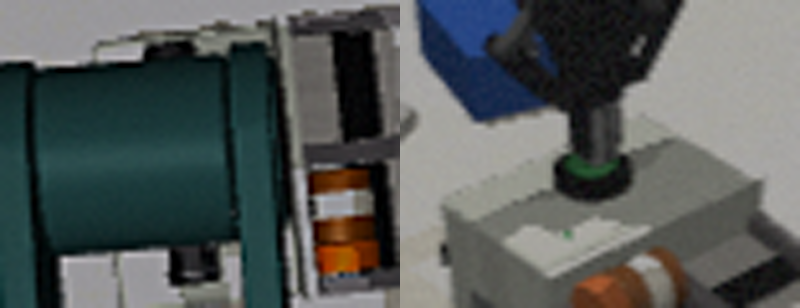

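The tool stops hard at z ≈ 116, where fully down should be 112. The tip may be resting on the bezel. I'll check where contact starts as I lift off.

Emit:
{"api": "move_arm", "payload": {"motion": [[[0, 0, 0, -2, 0, 0, 0], [0, 0, 0, -2, 0, 0, 0], [0, 0, 0, 0, 0, 0, 0]]]}}

```text
time: 13.52
tcp_pos: [555.4, 110.8, 116.8]
tcp_rot: [0.001, 0.66, 0.751, 0.0]
contact_force: [-0.7, -2.3, 3.6]
finger_gap: -0.0
finger_force: 2.2
```

Emit:
{"api": "move_arm", "payload": {"motion": [[[0, 0, 0, -1, 0, 0, 0], [0, 0, 0, 0, 0, 0, 0]]]}}

```text
time: 13.78
tcp_pos: [555.3, 110.8, 117.3]
tcp_rot: [0.001, 0.66, 0.751, 0.0]
contact_force: [0.1, -3.3, 4.4]
finger_gap: -0.4
finger_force: 2.0
```

Emit:
{"api": "move_arm", "payload": {"motion": [[[0, 0, 0, -1, 0, 0, 0], [0, 0, 0, 0, 0, 0, 0]]]}}

```text
time: 14.02
tcp_pos: [555.2, 111.1, 118.3]
tcp_rot: [0.0, 0.66, 0.751, 0.0]
contact_force: [1.1, -2.6, 4.1]
finger_gap: 0.0
finger_force: 1.8
```

Emit:
{"api": "move_arm", "payload": {"motion": [[[0, 0, 0, -2, 0, 0, 0], [0, 0, 0, 0, 0, 0, 0]]]}}

```text
time: 14.28
tcp_pos: [554.9, 111.5, 120.1]
tcp_rot: [-0.0, 0.66, 0.751, 0.0]
contact_force: [2.1, -0.7, 3.0]
finger_gap: -0.2
finger_force: 1.2
```

Emit:
{"api": "move_arm", "payload": {"motion": [[[0, 0, 0, -10, 0, 0, 0], [0, 0, 0, 0, 0, 0, 0]]]}}

```text
time: 14.52
tcp_pos: [554.7, 111.6, 130.7]
tcp_rot: [-0.0, 0.66, 0.751, 0.0]
contact_force: [0.0, 1.2, -0.4]
finger_gap: 0.2
finger_force: 0.0
```

On the release, contact lasted above z = 120, so the tip reads about 4 mm high and the stop at 116 looks like the real bottom. I'll check the start of contact on a second, better-centred press.

Emit:
{"api": "move_arm", "payload": {"motion": [[[0, 1.5, 0, 6, 0, 0, 0], [0, 0, 0, 0, 0, 0, 0]]]}}

```text
time: 14.78
tcp_pos: [553.6, 112.7, 122.6]
tcp_rot: [-0.001, 0.66, 0.751, -0.001]
contact_force: [0.1, -0.6, -0.2]
finger_gap: -0.0
finger_force: 0.0
```

Emit:
{"api": "move_arm", "payload": {"motion": [[[0, 0, 0, 1, 0, 0, 0], [0, 0, 0, 0, 0, 0, 0]]]}}

```text
time: 15.02
tcp_pos: [554.5, 112.5, 122.9]
tcp_rot: [-0.0, 0.66, 0.751, -0.0]
contact_force: [-0.4, 0.3, -0.1]
finger_gap: 0.1
finger_force: 0.0
```

Emit:
{"api": "move_arm", "payload": {"motion": [[[0, 0, 0, 1, 0, 0, 0], [0, 0, 0, 0, 0, 0, 0]]]}}

```text
time: 15.28
tcp_pos: [554.7, 112.5, 122.2]
tcp_rot: [0.0, 0.66, 0.751, 0.0]
contact_force: [-0.3, -0.4, -0.3]
finger_gap: 0.1
finger_force: 0.0
```

Emit:
{"api": "move_arm", "payload": {"motion": [[[0, 0, 0, 2, 0, 0, 0], [0, 0, 0, 0, 0, 0, 0]]]}}

```text
time: 15.52
tcp_pos: [554.7, 112.5, 120.5]
tcp_rot: [0.0, 0.66, 0.751, 0.0]
contact_force: [-0.1, -0.7, 3.1]
finger_gap: 0.1
finger_force: 1.1
```

Emit:
{"api": "move_arm", "payload": {"motion": [[[0, 0, 0, 3, 0, 0, 0], [0, 0, 0, 0, 0, 0, 0]]]}}

```text
time: 15.78
tcp_pos: [554.8, 112.5, 117.4]
tcp_rot: [0.0, 0.66, 0.751, 0.0]
contact_force: [-1.1, -0.7, 4.2]
finger_gap: 0.3
finger_force: 2.0
```

Emit:
{"api": "move_arm", "payload": {"motion": [[[0, 0, 0, 3, 0, 0, 0], [0, 0, 0, 3, 0, 0, 0], [0, 0, 0, 0, 0, 0, 0]]]}}

```text
time: 16.15
tcp_pos: [555.0, 112.6, 115.8]
tcp_rot: [0.001, 0.66, 0.751, 0.001]
contact_force: [-7.4, -1.4, 19.7]
finger_gap: 0.1
finger_force: 9.6
```

Contact starts at about 121.7 and the hard stop is at about 115.8, a travel of about 6 mm. The spring force rose as specified, so the button is fully down. Now I'll let it go and retreat.

Emit:
{"api": "move_arm", "payload": {"motion": [[[0, 0, 0, -5, 0, 0, 0], [0, 0, 0, -15, 0, 0, 0], [0, 0, 0, -40, 0, 0, 0], [0, 0, 0, -40, 0, 0, 0], [0, 50, 0, 0, 0, 0, 0], [0, 50, 0, 0, 0, 0, 0], [0, 50, 0, 0, 0, 0, 0], [0, 0, 0, 0, 0, 0, 0], [0, 0, 0, 0, 0, 0, 0]]]}}

```text
time: 17.27
tcp_pos: [535.2, 261.1, 210.6]
tcp_rot: [-0.0, 0.66, 0.751, -0.001]
contact_force: [0.1, -0.8, -0.3]
finger_gap: -0.1
finger_force: 0.0
```

Run:
```python
from st import *
a=arm.snapshot('top')['frame'];b=arm.snapshot('side')['frame'];print(blob(b,(5,120,60),(22,255,255),(245,165,345,250)))
print(blob(b,(45,80,40),(85,255,255),(265,165,305,200)), blob(b,(100,120,60),(130,255,255),(320,205,360,240)))
z=lambda i,x,y:cv2.resize(i[y:y+100,x:x+130],(400,308),interpolation=cv2.INTER_CUBIC)
cv2.imwrite('pics/d6.png',np.hstack([z(a,270,160),z(b,245,150)]))
```

```text
t 17.275 tcp [535.2 261.1 210.6] feeder [2.999e+02 2.000e-01] gap -0.06836982278813801 F [ 0.08 -0.79 -0.35]
tool x yaw err 0.02 z [-0.001 -0.001 -1.   ]
(array([285.58741259, 208.3006993 ]), array([279, 202,  15,  15, 143]))
(array([281.94117647, 180.48529412]), array([277, 177,  11,   8,  68])) (array([337.13333333, 225.15238095]), array([331, 219,  12,  14, 105]))
```

View pics/d6.png

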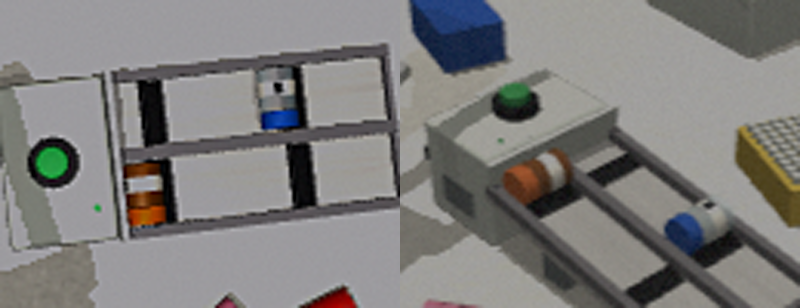

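The orange vial is still home, the button is back up at its starting pixel (282,180), and the blue vial is unmoved at (337,225). The arm is clear of everything.

```bash
python3 -c "
from station import arm
print(arm.sign_off())"
```

```text
the job is handed in; nothing more can be done
None
```

The orange vial is in its pocket against the reader's stop and stayed there; I then pressed the green button fully down twice (the second press to confirm its full 6 mm travel) and released it, left the blue vial unmoved, and handed the job in at about 17 s.

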